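# Pass a small race car through the width gauge

## Task

Give the little race car its width check: with the fingertips, nudge it into line and push it nose first through the gap between the two fixed metal uprights on the white inspection board, until the whole car is out on the far side. It must stay on its own wheels on the board and stop there. Push gently, never pinch, lift or tip the car, do not force it against the uprights, and leave the other things where they are.

Things in the scene. Friction and masses are not known exactly. Their poses are not given: they have to be found in the camera images.
- car: 1/28-scale race car chassis without body shell, black with white-rimmed wheels, 146 mm long, 71.5 mm wide over the tyres, 35 mm high, 160 to 260 g. Origin: midway between the axles, at the height where the tyres stand on the board; x points to the nose, y to the car's left, z up. At the start it stands before the gauge, nose towards it, off the centre line and askew.
- car_nose (a point): middle of the car's front bumper face (60 mm wide, 6 to 18 mm above the board), 73 mm ahead of the car's origin, 12 mm above the board; axes as the car's
- car_tail (a point): middle of the car's flat rear bumper face (54 mm wide, 6 to 22 mm above the board), 73 mm behind the car's origin, 12 mm above the board; axes as the car's. A light push here (about 1 N) rolls the car straight ahead; it stops as soon as it is no longer pushed
- front_axle (a point): middle of the front axle, 49 mm ahead of the car's origin, 12 mm above the board; axes as the car's. Wheels are 24 mm across; the tyres' flat outer faces, the widest part of the car, lie 36 mm to either side. The wheels do not steer; pushed sideways at a tyre (1 to 2 N) that end of the car skids across and the car turns about a point near its other axle
- rear_axle (a point): middle of the rear axle, 49 mm behind the car's origin, 12 mm above the board; axes as the car's; tyres like the front ones, outer faces 36 mm to either side
- board: white inspection board with grey reference lines, fixed to the table, 480 mm long (x, the direction of travel), 260 mm wide (y), 12 mm thick; origin at the centre of its underside, z up. Its centre line is the middle, thicker grey line along x.
- gap (a point): the middle of the gauge, on the top face of the board, 20 mm from the board's centre towards its far end and on its centre line. x points through the gap in the direction of travel, y to the left upright, z up. The opening between the uprights is 76 mm (from y = -38 to +38 mm); the uprights reach from x = -17 to +17 mm.
- upright_left: left upright of the gauge (y > 0 of the gap), fixed to the board: dark metal bar 34 mm long (x), 12 mm thick (y), 40 mm high, with full-round ends (radius 6 mm), and a screwed foot 5 mm high reaching 22 mm farther outward; origin at the centre of the bar's foot on the board, axes as the board's
- upright_right: right upright of the gauge (y < 0 of the gap), the mirror image of the left one
- step_gauge: bystander: bare metal stepped ride-height gauge, 60 x 16 mm, 24 mm high, standing loose on the board's far part, to the left of the car's way
- spare_wheel: bystander: loose wheel lying flat on the board's far part, to the right of the car's way, 64 mm across, 26 mm high
- glue_bottle: bystander: small white bottle, 26 mm across, 62 mm high, standing on the board outside the left upright
- hex_driver: bystander: hex driver 170 mm long lying on the table to the robot's right of the board
- battery: bystander: hard-case battery pack 96 x 47 x 25 mm lying on the table to the robot's left of the board
Things that resemble listed ones, but are neither listed nor needed, are in the scene too. There is more than one size of the car; the one meant has the size given above.

How it is judged:
By the outcome, as a careful person would: the job done as asked, in the order asked, and still so for the second after the job is handed in, with the robot touching nothing.
It also fails if it takes over 64 s, if anything falls off the work surface, if the arm or the gripper's body presses on something with over 40 N, if the wrist force passes 120 N, or if a joint passes its speed limit or range.

## Robot

A 6-joint arm with a two-finger parallel gripper is mounted at the origin on the work surface. World frame = base frame: x ahead of the robot, y to its left, z up, the work surface at z = 0. Lengths are in m, angles in rad, forces in N, time in s.
With the tool pointing down it reaches from about 0.425 to 0.95 m from the base axis. Payload 14.7 kg.
Tool frame: the origin (TCP) lies on the centre line of the jaws, within the pads' length; the fingertips stand 25 mm ahead of it and the grasp point (between the pads) lies 6 mm ahead of it; y points along the fingers, z is the direction in which the jaws open and shut, and the axes are right-handed (so a half turn about y gives the same grasp; the last joint's range is limited). The gripper opens to 85 mm and grips with 20 to 120 N. Pads are 22 mm wide; open, the fingers measure 114 mm over their backs; the gripper's body (76 mm by 85 mm) begins 54 mm behind the grasp point. The pads swing forward as they close: fully open they stand 13 mm farther back than shut.
Start: joints at [-1.245, 0.48, 1.596, -0, 1.065, -0.047], TCP at [0.237, -0.605, 0.256] pointing down, gripper open.
Joint ranges: [-2.75, 2.75], [-0.82, 2.05], [0.23, 2.67], [-1.56, 4.7], [0.09, 2.69], [-2.92, 2.92]. Speed limits (rad/s): [1.89, 1.89, 2.39, 3.01, 3.01, 3.01].

## Interface

Orientations are given as a unit quaternion [w, x, y, z].
In Python, from bench import * gives the robot as it stands.
- The arm moves only by the shell command python3 -m jog 'ROWS' [FORCE]. ROWS is text: rows parted by semicolons, each of 7 numbers parted by spaces: the opening, from 0 (shut) to 1 (fully open), then the shift along the tool's x, y, z in m, then the turn, a rotation vector about the tool's x, y, z in degrees. A call has 1 to 20 rows; each row shifts and turns the pose as measured when the row begins, along the tool's axes as they then stand; what a row does not reach is not made up. A row lasts 1/12 s, in which the tool goes at most 41.7 mm and 7.16 degrees, less where a joint would pass 70% of its speed; a pose out of reach is approached as far as the arm can. A call with a gripper value outside its range is refused whole. The fingers move at their own pace and stop on an object; FORCE is the grip in N (left out, the last holds). Time passes only in rows, so rows that do not move let the fingers close. It gives the time, the measured TCP pose, the force and the opening at its end, in the units of the state.
- read_state(): the state, without advancing time (a new reading comes with each control period).
- grab_frame(name): name is "side" or "top" or "wrist"; returns a dict with "pixels" (480x640x3 uint8, red, green, blue), "fx", "fy", "cx", "cy" (pixels), "k1" (the pictures are not rectified: a ray, as slopes to the right and down, at radius r is drawn at 1 + k1 r^2 times it, then the intrinsics apply), "R" (3x3) and "t" (3): a world point X has camera coordinates R X + t; the wrist camera has in their place "tool_from_camera" (4x4, takes a point from camera to tool coordinates, whose origin is the TCP and whose axes are the tool frame's). Camera axes: x right, y down, z forward; pixel columns grow to the right and rows downward; lengths in m; the calibration is good to about 2 mm. A picture is of the moment at which its call begins: read the wrist's pose just before it. There is no depth.
- finish_job(): hands the job in, once; it reports no verdict.
The state is a dict: "t": time; "q": joint angles; "qvel": joint speeds; "effort": joint torques, N m; "position": TCP position; "tcp_rot": TCP orientation; "wrist_force": force on the tool from outside, world axes, zero at the start; "moment": the same for the moment, N m; "grip_width": finger opening in m.
Only numpy, scipy, OpenCV 4.12 (cv2) and the standard library are available. Lean on these libraries where they do the work, as an engineer would, in place of code of your own. Each camera call takes 0.05 s, during which the arm holds its last target. There are 200 camera calls.

## Working session

There is one attempt and no reset: what is moved stays moved. The work goes in short steps, Python scripts to look and compute and a shell command to move; the robot and the scene stay as the last step left them, time stands still between calls to the robot, and variables do not carry over. Pictures are saved under pics/ and viewed, about 8 in all and at most 12, crops included, and the job is handed in when it is done.

```bash
ls; mkdir -p pics
python3 - <<'E'
from bench import *
import cv2,numpy as np
s=read_state();print(s)
for n in("top","side"):
    f=grab_frame(n);cv2.imwrite(f"pics/{n}0.png",f["pixels"][:,:,::-1]);print(n,{k:(np.round(v,4).tolist() if hasattr(v,'__len__') else v) for k,v in f.items() if k!="pixels"})
E
```

```text
pics
{'t': 0.0, 'q': array([-1.24459910e+00,  4.80849194e-01,  1.59688387e+00, -8.53707819e-06,
        1.06512758e+00, -4.65823787e-02]), 'qvel': array([ 0.00021906, -0.00340851,  0.00041234, -0.00036277,  0.00013922,
        0.00018113]), 'effort': array([ 6.47585097e-03, -9.50639963e+01, -4.30181873e+01,  4.79167102e-04,
        1.19483008e-02, -3.73737657e-05]), 'position': array([ 0.236633  , -0.60496667,  0.2556574 ]), 'tcp_rot': array([ 0.13097201, -0.13110218,  0.6953026 , -0.69441547]), 'wrist_force': array([ 0.64585185, -1.02478307,  0.33621962]), 'moment': array([-0.02560168, -0.02513683, -0.02211277]), 'grip_width': 0.08539012969289018}
top {'fx': 440.6481287772554, 'fy': 440.6481287772554, 'cx': 320.1169712384209, 'cy': 241.99438345560463, 'k1': -0.09244556066890866, 'R': [[0.0403, -0.9992, 0.0003], [-0.9752, -0.0394, -0.218], [0.2178, 0.0085, -0.9759]], 't': [-0.0238, 0.4825, 0.9462]}
side {'fx': 523.3458827288915, 'fy': 523.3458827288915, 'cx': 323.8476203770061, 'cy': 235.05817889370962, 'k1': 0.02901310583423024, 'R': [[-0.8512, -0.5245, -0.019], [-0.2491, 0.4356, -0.865], [0.462, -0.7315, -0.5015]], 't': [0.4337, 0.1568, 0.8696]}
```

View pics/top0.png

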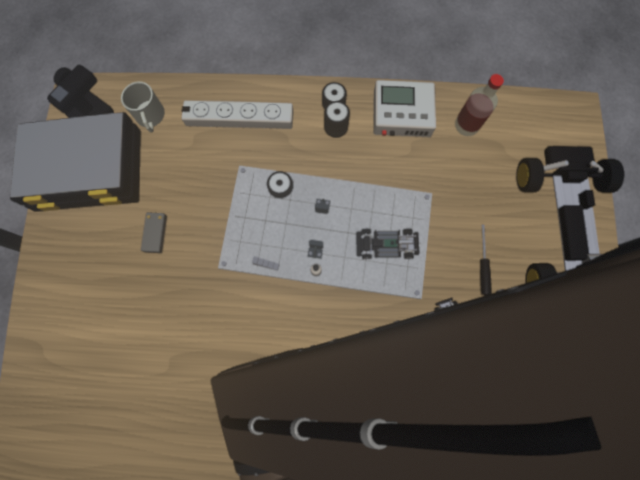

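View pics/side0.png

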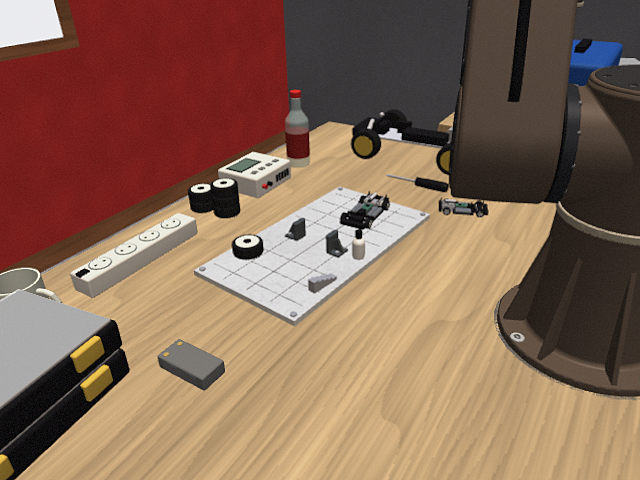

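Three cars could be meant: the one on the board at top (387,243), a smaller one on the table at top (447,305), and a big chassis at (575,210). By the description it is the one on the board, before the gauge. The uprights are at top (322,206) right and (315,248) left. Travel is toward image left, roughly world +y.

```bash
cat > h.py <<'E'
from bench import *
import cv2,numpy as np
from scipy.spatial.transform import Rotation as Ro
np.set_printoptions(precision=4,suppress=True)
def grab(n):
    s=read_state(); f=grab_frame(n)
    if n=="wrist":
        q=s["tcp_rot"]; W=np.eye(4); W[:3,:3]=Ro.from_quat([q[1],q[2],q[3],q[0]]).as_matrix(); W[:3,3]=s["position"]
        C=W@np.array(f["tool_from_camera"]); f["R"]=C[:3,:3].T; f["t"]=-C[:3,:3].T@C[:3,3]
    f["R"]=np.array(f["R"]);f["t"]=np.array(f["t"])
    f["K"]=np.array([[f["fx"],0,f["cx"]],[0,f["fy"],f["cy"]],[0,0,1]]);f["D"]=np.array([f["k1"],0,0,0.])
    return f
def ray(f,uv):
    p=cv2.undistortPoints(np.array(uv,float).reshape(-1,1,2),f["K"],f["D"]).reshape(-1,2)
    d=np.c_[p,np.ones(len(p))]@f["R"]; return -f["R"].T@f["t"],d
def plane(f,uv,z):
    c,d=ray(f,uv); return (c+d*((z-c[2])/d[:,2])[:,None])
def proj(f,X):
    return cv2.projectPoints(np.array(X,float).reshape(-1,1,3),cv2.Rodrigues(f["R"])[0],f["t"],f["K"],f["D"])[0].reshape(-1,2)
def tri(f1,a,f2,b):
    c1,d1=ray(f1,[a]);c2,d2=ray(f2,[b]);A=np.c_[d1[0],-d2[0]];s=np.linalg.lstsq(A,c2-c1,rcond=None)[0]
    P=c1+s[0]*d1[0];Q=c2+s[1]*d2[0];return (P+Q)/2,np.linalg.norm(P-Q)
def rect(f,z,ctr,ang,L,Wd,ppm=2000):
    """orthorectified picture of plane z: cols along dir ang, rows to its right"""
    w,h=int(L*ppm),int(Wd*ppm);e=np.array([np.cos(ang),np.sin(ang)]);n=np.array([-e[1],e[0]])
    u,v=np.meshgrid((np.arange(w)-w/2)/ppm,-(np.arange(h)-h/2)/ppm)
    X=np.dstack([ctr[0]+u*e[0]+v*n[0],ctr[1]+u*e[1]+v*n[1],np.full_like(u,z)])
    m=proj(f,X.reshape(-1,3)).reshape(h,w,2).astype(np.float32)
    return cv2.remap(f["pixels"],m[:,:,0],m[:,:,1],cv2.INTER_LINEAR)
E
python3 - <<'E'
from h import *
f=grab("top");im=f["pixels"];hsv=cv2.cvtColor(im,cv2.COLOR_RGB2HSV)
m=((hsv[:,:,1]<30)&(hsv[:,:,2]>140)).astype(np.uint8); m[:150]=0;m=cv2.morphologyEx(m,cv2.MORPH_CLOSE,np.ones((15,15)))
c=max(cv2.findContours(m,0,1)[0],key=cv2.contourArea)[:,0]
P=plane(f,c,0.012)[:,:2];r=cv2.minAreaRect((P*1000).astype(np.float32));print("board",r)
print("screws",plane(f,[(242,170),(428,196),(417,292),(224,264)],0.012))
print("car",plane(f,[(387,243),(358,243),(418,243)],0.03))
print("uprights",plane(f,[(322,206),(315,248)],0.03))
w=grab("wrist");print(np.array(w["tool_from_camera"]),w["fx"],w["k1"]);cv2.imwrite("pics/w0.png",w["pixels"][:,:,::-1])
s=read_state();q=s["tcp_rot"];print(Ro.from_quat([q[1],q[2],q[3],q[0]]).as_matrix())
E
```

```text
board ((524.3032836914062, -18.837448120117188), (479.4440612792969, 258.79705810546875), 83.6840591430664)
screws [[ 0.6664  0.1959  0.012 ]
 [ 0.6177 -0.2621  0.012 ]
 [ 0.3827 -0.2332  0.012 ]
 [ 0.4303  0.2194  0.012 ]]
car [[ 0.4922 -0.1597  0.03  ]
 [ 0.4895 -0.0922  0.03  ]
 [ 0.4951 -0.2323  0.03  ]]
uprights [[ 0.5757 -0.0051  0.03  ]
 [ 0.4736  0.0071  0.03  ]]
[[ 0.0006  0.9476  0.3196 -0.0812]
 [-0.0005 -0.3196  0.9476 -0.118 ]
 [ 1.     -0.0007  0.0003  0.0004]
 [ 0.      0.      0.      1.    ]] 340.32946430538425 0.0031083028181327806
[[-0.9313 -0.0002  0.3642]
 [-0.3642  0.0007 -0.9313]
 [-0.0001 -1.     -0.0007]]
```

```bash
python3 -m jog '1 0 0 0 0 7 0;1 0 0 0 0 7 0;1 0 0 0 0 7 0;1 0 0 0 0 6.7 0;1 -.014 -.003 -.0346 0 0 0;1 -.014 -.003 -.0346 0 0 0;1 -.014 -.003 -.0346 0 0 0;1 -.014 -.003 -.0346 0 0 0;1 -.014 -.003 -.0346 0 0 0;1 -.014 -.003 -.0346 0 0 0;1 -.014 -.003 -.0346 0 0 0;1 -.014 -.003 -.0346 0 0 0;1 -.014 -.003 -.0346 0 0 0;1 -.014 -.003 -.0346 0 0 0;1 -.014 -.003 -.0346 0 0 0;1 -.014 -.003 -.0346 0 0 0;1 -.014 -.003 -.0346 0 0 0;1 -.014 -.003 -.0346 0 0 0;1 -.014 -.003 -.0346 0 0 0;1 -.014 -.003 -.0346 0 0 0'; python3 -m jog '1 0 0 0 0 0 0;1 0 0 0 0 0 0'
python3 - <<'E'
from h import *
w=grab("wrist");cv2.imwrite("pics/w1.png",w["pixels"][:,:,::-1])
s=read_state();q=s["tcp_rot"];print(s["q"],s["position"]);print(Ro.from_quat([q[1],q[2],q[3],q[0]]).as_matrix())
E
```

```text
t: 1.87
position: [0.5391, -0.0675, 0.3036]
tcp_rot: [-0.051, 0.05, 0.706, -0.705]
wrist_force: [0.6, -0.6, 0.2]
grip_width: 0.0856
t: 2.03
position: [0.5423, -0.0609, 0.304]
tcp_rot: [-0.048, 0.049, 0.706, -0.705]
wrist_force: [0.4, -0.3, -0.1]
grip_width: 0.0855
[-0.1698  0.2857  1.7789  0.0036  1.0762  1.5371] [ 0.5424 -0.0611  0.3041]
[[-0.9905  0.0013 -0.1374]
 [ 0.1374  0.003  -0.9905]
 [-0.0009 -1.     -0.0031]]
```

View pics/w1.png

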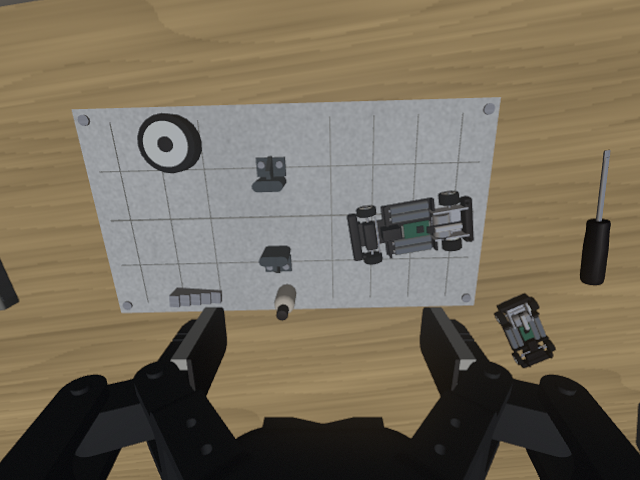

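Wrist view: car at (412,228), nose bumper at (357,240) towards the gauge, tail at (468,218). Uprights at (270,172) right and (277,258) left, bottle (285,300), small car decoy (525,330). Next I fit the board and car numerically from this picture.

```bash
cat >> h.py <<'E'
def board(f):
    im=f["pixels"];hsv=cv2.cvtColor(im,cv2.COLOR_RGB2HSV)
    m=((hsv[:,:,1]<30)&(hsv[:,:,2]>120)).astype(np.uint8);m=cv2.morphologyEx(m,cv2.MORPH_OPEN,np.ones((3,3)));n,l,st,_=cv2.connectedComponentsWithStats(m);k=1+np.argmax(st[1:,4]);c=np.argwhere(l==k)[:,::-1]
    P=plane(f,c,0.012)[:,:2];return cv2.minAreaRect((P*1000).astype(np.float32))
E
python3 - <<'E'
from h import *
w=grab("wrist");r=board(w);print(r)
c,sz,a=r; a=np.radians(a if sz[0]>sz[1] else a+90); c=np.array(c)/1000
if np.sin(a)<0:a+=np.pi
print("ang",np.degrees(a),c)
e=np.array([np.cos(a),np.sin(a)]);n=np.array([-e[1],e[0]])
def B(uv,z): 
    d=plane(w,uv,z)[:,:2]-c; return np.c_[d@e,d@n]*1000
print("screws",B([(84,120),(489,109),(466,297),(128,306)],.012))
print("centreline ends",B([(112,220),(336,215.5)],.012))
A=rect(w,.036,c+e*-.13,a,.22,.16,3000)
U=rect(w,.052,c+e*.02,a,.08,.16,3000)
cv2.imwrite("pics/r1.png",cv2.hconcat([A,U])[:,:,::-1]);print(A.shape,U.shape)
np.savez("b.npz",c=c,a=a)
E
```

```text
((524.0850830078125, -18.372161865234375), (480.6072692871094, 260.6313171386719), 83.6021957397461)
ang 83.6021957397461 [ 0.5241 -0.0184]
screws [[ 228.397  -118.3538]
 [-229.5571 -117.8169]
 [-229.0736  117.9146]
 [ 228.352   120.0097]]
centreline ends [[223.0278  -0.7589]
 [-56.1723   0.6888]]
(480, 660, 3) (480, 240, 3)
```

View pics/r1.png

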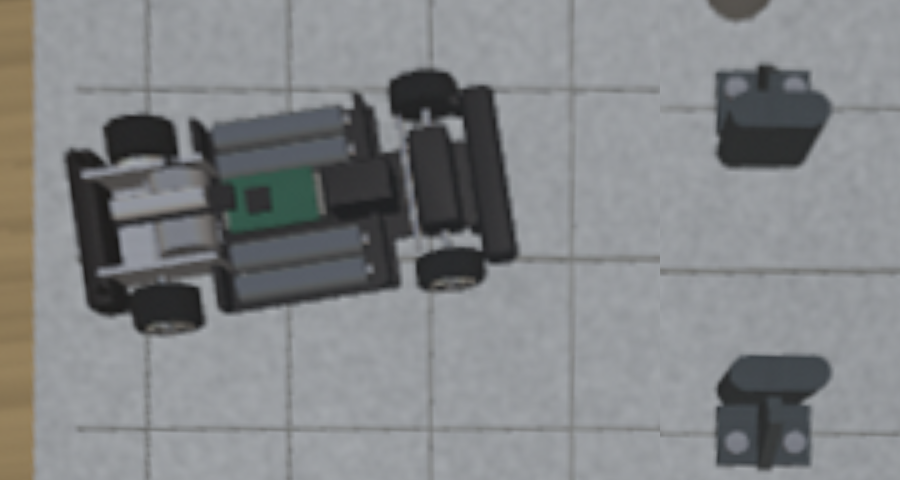

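Run:
```python
from h import *
w=grab("wrist");T=np.linalg.inv(np.array(w["tool_from_camera"]))
for y in(.006,.012,.025,.038):
  X=np.array([[x,y,z,1] for z in(-.0427,-.057) for x in(-.011,.011)]);c=(X@T.T)[:,:3]
  print(y,cv2.projectPoints(c,np.zeros(3),np.zeros(3),w["K"],w["D"])[0].reshape(-1,2).round().tolist())
s=read_state();b=np.load("b.npz");c,a=b["c"],float(b["a"]);e=np.array([np.cos(a),np.sin(a)]);n=np.array([-e[1],e[0]])
g=c-.14*e+.080*n-s["position"][:2];print("to go n,-e:",g@n,-g@e, "world",c-.14*e+.08*n)
```

```text
Traceback (most recent call last):
cv2.error: OpenCV(4.12.0) /io/opencv/modules/calib3d/src/calibration_base.cpp:1490: error: (-215:Assertion failed) npoints >= 0 && (depth == CV_32F || depth == CV_64F) in function 'projectPoints'
```

Run:
```python
from h import *
w=grab("wrist");T=np.linalg.inv(np.array(w["tool_from_camera"]))
for y in(.006,.012,.025,.038):
  X=np.array([[x,y,z,1] for z in(-.0427,-.057) for x in(-.011,.011)]);c=np.ascontiguousarray((X@T.T)[:,:3]).reshape(-1,1,3)
  print(y,cv2.projectPoints(c,np.zeros(3),np.zeros(3),w["K"],w["D"])[0].reshape(-1,2).round().tolist())
s=read_state();b=np.load("b.npz");c,a=b["c"],float(b["a"]);e=np.array([np.cos(a),np.sin(a)]);n=np.array([-e[1],e[0]])
g=c-.14*e+.080*n-s["position"][:2];print("to go n,-e:",g@n,-g@e, "world",c-.14*e+.08*n)
```

```text
0.006 [[217.0, 307.0], [222.0, 352.0], [182.0, 307.0], [189.0, 352.0]]
0.012 [[221.0, 300.0], [226.0, 344.0], [188.0, 300.0], [194.0, 344.0]]
0.025 [[229.0, 287.0], [233.0, 328.0], [198.0, 287.0], [203.0, 328.0]]
0.038 [[236.0, 275.0], [239.0, 314.0], [207.0, 275.0], [212.0, 314.0]]
to go n,-e: 0.10218587873711316 0.09723373605706594 world [ 0.429  -0.1486]
```

```bash
python3 -m jog '1 0 0 0 0 -1.5 0;1 .017 0 .016 0 0 0;1 .017 0 .016 0 0 0;1 .017 0 .016 0 0 0;1 .017 0 .016 0 0 0;1 .017 0 .016 0 0 0;1 .017 0 .016 0 0 0;1 0 .035 0 0 0 0;1 0 .035 0 0 0 0;1 0 .035 0 0 0 0;1 0 .035 0 0 0 0;1 0 .035 0 0 0 0;1 0 .035 0 0 0 0;1 0 .035 0 0 0 0;1 0 0 0 0 0 0;1 0 0 0 0 0 0'
cat >> h.py <<'E'
def where():
    s=read_state();b=np.load("b.npz");c,a=b["c"],float(b["a"]);e=np.array([np.cos(a),np.sin(a)]);n=np.array([-e[1],e[0]])
    q=s["tcp_rot"];R=Ro.from_quat([q[1],q[2],q[3],q[0]]).as_matrix();d=s["position"][:2]-c
    print("board xy mm",d@e*1000,d@n*1000,"z",s["position"][2]*1000,"zaxis-board deg",np.degrees(np.arctan2(R[1,2],R[0,2])-a),"Rz",R[2],"F",s["wrist_force"],"t",s["t"])
def B(f,uv,z):
    b=np.load("b.npz");c,a=b["c"],float(b["a"]);e=np.array([np.cos(a),np.sin(a)]);n=np.array([-e[1],e[0]]);d=plane(f,uv,z)[:,:2]-c;return np.c_[d@e,d@n]*1000
E
python3 -c "
from h import *
where()"
```

```text
t: 3.57
position: [0.4161, -0.1681, 0.0529]
tcp_rot: [0.048, -0.054, -0.704, 0.706]
wrist_force: [1.0, 0.5, 0.5]
grip_width: 0.0854
board xy mm -160.8272202440661 90.62945080566668 z 52.91145368416481 zaxis-board deg -181.85915110716084 Rz [-0.0082 -1.      0.0021] F [1.042  0.4604 0.5359] t 3.5667
```

```bash
python3 -m jog '1 0 0 -.007 0 -1.9 -.5;1 0 0 -.007 0 0 0;1 0 0 -.005 0 0 0;1 0 .006 0 0 0 0;1 0 .006 0 0 0 0;1 0 .006 0 0 0 0;1 0 .003 0 0 0 0;1 0 0 0 0 0 0;1 0 0 0 0 0 0'
python3 - <<'E'
from h import *
where()
f=grab("side");cv2.imwrite("pics/s2.png",cv2.resize(f["pixels"][150:300,300:500],None,fx=4,fy=4,interpolation=cv2.INTER_CUBIC)[:,:,::-1])
E
```

```text
t: 4.32
position: [0.423, -0.1498, 0.0388]
tcp_rot: [0.034, -0.042, -0.704, 0.709]
wrist_force: [0.3, -0.1, -1.0]
grip_width: 0.0857
board xy mm -141.9064798994762 85.8200236742581 z 38.82766671377534 zaxis-board deg -179.79893072566105 Rz [-0.0113 -0.9999  0.0063] F [ 0.2868 -0.0976 -0.9981] t 4.3167
```

View pics/s2.png

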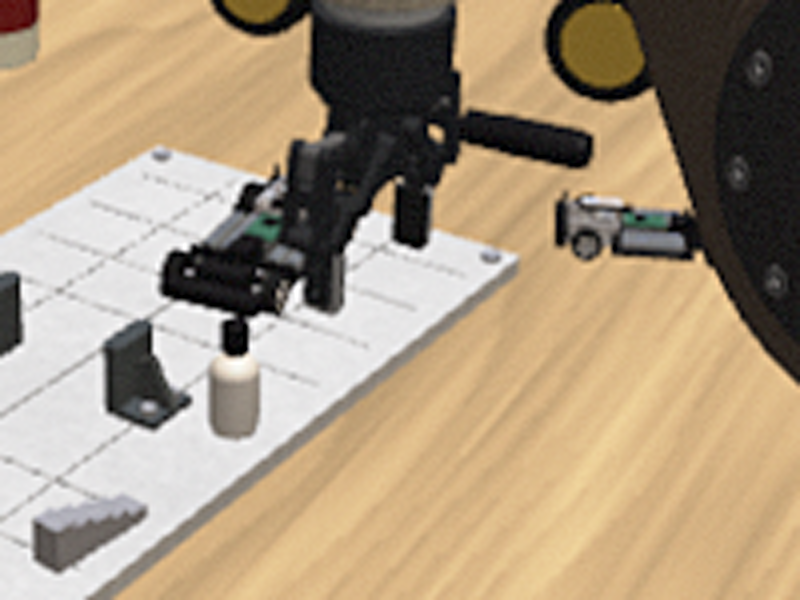

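The side crop shows the two open fingertips beside the car: front tip at crop (325,308), rear tip at (412,243). The car is clear of them. Next: tip height.

Run:
```python
from h import *
f=grab("side");s=read_state();p=s["position"];q=s["tcp_rot"];R=Ro.from_quat([q[1],q[2],q[3],q[0]]).as_matrix()
for y in(.006,.012,.025):
    X=[p+R@np.array([x,y,z]) for z in(-.045,.045) for x in(-.011,.011)]
    print(y,((proj(f,X)-[300,150])*4).round().tolist())
```

```text
0.006 [[308.0, 290.0], [343.0, 302.0], [394.0, 228.0], [428.0, 238.0]]
0.012 [[308.0, 300.0], [343.0, 312.0], [394.0, 237.0], [427.0, 248.0]]
0.025 [[307.0, 320.0], [341.0, 333.0], [392.0, 257.0], [426.0, 268.0]]
```

```bash
python3 -m jog '1 0 .005 0 -.3 0 -.6;1 0 .003 0 0 0 0;1 0 0 0 0 0 0;1 -.004 0 0 0 0 0;1 -.004 0 0 0 0 0;1 -.004 0 0 0 0 0;1 -.004 0 0 0 0 0;1 -.004 0 0 0 0 0;1 0 0 0 0 0 0'; python3 -c "
from h import *
where()"
```

```text
t: 5.17
position: [0.4454, -0.1528, 0.0301]
tcp_rot: [0.039, -0.038, -0.706, 0.706]
wrist_force: [-0.7, -0.8, -0.6]
grip_width: 0.0855
board xy mm -142.31595279347874 63.256643363058835 z 30.135657320864595 zaxis-board deg -179.84319198218097 Rz [ 0.0002 -1.      0.0005] F [-0.7147 -0.8469 -0.5962] t 5.1667
```

```bash
python3 -m jog '1 -.003 0 0 0 0 0;1 -.003 0 0 0 0 0;1 -.003 0 0 0 0 0;1 -.003 0 0 0 0 0;1 0 0 0 0 0 0;1 0 0 0 0 0 0'
python3 - <<'E'
from h import *
where()
b=np.load("b.npz");c,a=b["c"],float(b["a"]);e=np.array([np.cos(a),np.sin(a)])
w=grab("wrist");A=rect(w,.036,c-e*.11,a,.26,.15,3000);cv2.imwrite("pics/r3.png",A[:,:,::-1])
E
```

```text
t: 5.67
position: [0.4584, -0.1539, 0.0302]
tcp_rot: [0.039, -0.038, -0.706, 0.706]
wrist_force: [-0.1, 0.5, 1.1]
grip_width: 0.0854
board xy mm -141.99695679849216 50.152025897451914 z 30.16828399469726 zaxis-board deg -179.82392117643042 Rz [ 0.0007 -1.      0.0004] F [-0.1276  0.5057  1.1153] t 5.6667
```

View pics/r3.png

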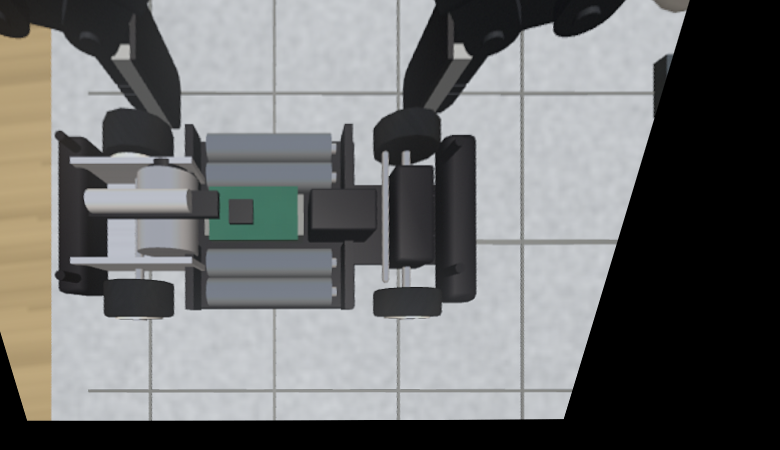

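The car is straight (both left tyres at v=108, both right at v≈316) and about 3 mm left of centre. One more small nudge, then I back off and raise to compare car and uprights in one view.

```bash
python3 -m jog '1 -.0016 0 0 0 0 0;1 -.0016 0 0 0 0 0;1 0 0 0 0 0 0;1 0 0 0 0 0 0'; python3 -c "
from h import *
where()"
```

```text
t: 6.05
position: [0.4611, -0.1541, 0.0301]
tcp_rot: [0.039, -0.038, -0.706, 0.706]
wrist_force: [-1.2, 0.7, 0.5]
grip_width: 0.0854
board xy mm -141.94103922758674 47.42519095688036 z 30.147904606564268 zaxis-board deg -179.8389059977227 Rz [ 0.0017 -1.      0.0001] F [-1.2436  0.7135  0.5298] t 6.05
```

```bash
python3 -m jog '1 .008 0 0 0 0 0;1 .008 0 0 0 0 0;1 .008 0 0 0 0 0;1 0 -.03 -.02 0 0 0;1 0 -.03 -.02 0 0 0;1 0 -.03 -.02 0 0 0;1 0 -.02 -.01 0 0 0;1 0 0 0 0 0 0;1 0 0 0 0 0 0'
python3 - <<'E'
from h import *
where()
b=np.load("b.npz");c,a=b["c"],float(b["a"]);e=np.array([np.cos(a),np.sin(a)])
w=grab("wrist");print(board(w))
A=rect(w,.036,c-e*.145,a,.16,.12,5000);U=rect(w,.052,c+e*.02,a,.06,.12,5000);L=rect(w,.012,c-e*.02,a,.02,.12,5000)
I=cv2.hconcat([A[:,:690],U[:,50:],L[:,50:]]);print(I.shape);np.savez("I4.npz",A=A,U=U,L=L);cv2.imwrite("pics/r4.png",I[:,:,::-1])
E
```

```text
t: 6.8
position: [0.4364, -0.0788, 0.1424]
tcp_rot: [-0.042, 0.037, 0.707, -0.705]
wrist_force: [0.3, 0.1, -0.9]
grip_width: 0.0852
board xy mm -69.78457696156401 80.40268841903975 z 142.4352640391086 zaxis-board deg -179.98938743123009 Rz [ 0.0068 -1.     -0.0014] F [ 0.2594  0.0879 -0.8637] t 6.8
((490.60479736328125, -38.841827392578125), (435.40301513671875, 204.3345947265625), 84.45874786376953)
(600, 990, 3)
```

View pics/r4.png

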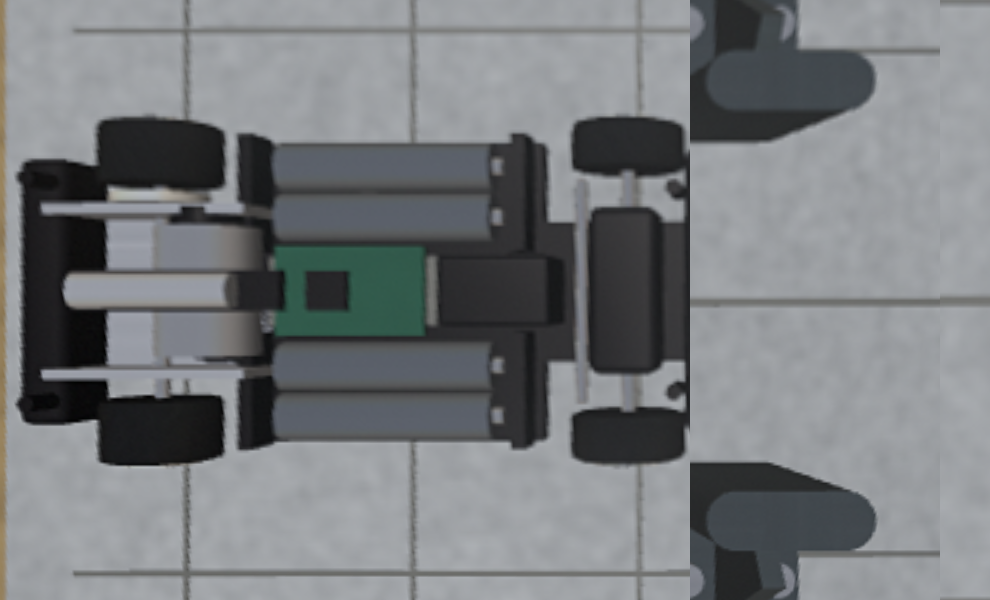

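Car centre (tyre edges v=117/464) is about 2.0 mm left of the gap centre (upright faces v=110/491), and its heading is parallel within about 0.1°. I'll go back down and nudge it 2 mm more.

```bash
python3 -m jog '1 0 .01 .022 0 0 0;1 0 .02 .022 0 0 0;1 0 .02 .02 0 0 -.4;1 0 .02 0 0 0 0;1 0 .015 0 0 0 0;1 0 .008 0 0 0 0;1 0 0 0 0 0 0;1 0 0 0 0 0 0'; python3 -c "
from h import *
where()"
```

```text
t: 7.52
position: [0.4221, -0.1473, 0.0392]
tcp_rot: [-0.048, 0.034, 0.708, -0.704]
wrist_force: [0.6, 0.0, 0.9]
grip_width: 0.0855
board xy mm -139.48987272357317 87.00471113151934 z 39.22218058219158 zaxis-board deg -180.20285826182848 Rz [ 0.0206 -0.9998 -0.0036] F [0.6012 0.0443 0.9209] t 7.5167
```

```bash
python3 -m jog '1 -.003 .004 .001 .2 -.3 1.1;1 -.003 .004 .001 0 0 0;1 -.004 .001 0 0 0 0;1 -.004 0 0 0 0 0;1 -.004 0 0 0 0 0;1 0 0 0 0 0 0;1 0 0 0 0 0 0'; python3 -c "
from h import *
where()"
```

```text
t: 8.1
position: [0.4425, -0.1515, 0.0321]
tcp_rot: [0.038, -0.039, -0.706, 0.706]
wrist_force: [-0.1, 0.3, 0.1]
grip_width: 0.0855
board xy mm -141.41737550667062 66.25128433735674 z 32.14257545850791 zaxis-board deg -179.85357262815006 Rz [-0.0004 -1.      0.0004] F [-0.0779  0.2866  0.0724] t 8.1
```

```bash
python3 -m jog '1 -.002 .0015 0 0 0 0;1 -.004 .0005 0 0 0 0;1 -.004 0 0 0 0 0;1 -.003 0 0 0 0 0;1 -.002 0 0 0 0 0;1 -.0015 0 0 0 0 0;1 0 0 0 0 0 0'; python3 -c "
from h import *
where()"
```

```text
t: 8.68
position: [0.4611, -0.1534, 0.0305]
tcp_rot: [0.038, -0.039, -0.706, 0.706]
wrist_force: [0.1, 0.1, 0.9]
grip_width: 0.0856
board xy mm -141.23601594178152 47.552446070765214 z 30.456915538225324 zaxis-board deg -179.83534079660825 Rz [-0.001  -1.      0.0006] F [0.0564 0.1353 0.9059] t 8.6833
```

```bash
python3 -m jog '1 -.0015 0 0 0 0 0;1 -.0012 0 0 0 0 0;1 0 0 0 0 0 0;1 0 0 0 0 0 0'; python3 -c "
from h import *
where()"
```

```text
t: 9.02
position: [0.4632, -0.1535, 0.0303]
tcp_rot: [0.039, -0.038, -0.706, 0.706]
wrist_force: [0.8, 0.1, 0.1]
grip_width: 0.0854
board xy mm -141.0519255486831 45.46081995196695 z 30.28444958142305 zaxis-board deg -179.83748523585268 Rz [ 0.0005 -1.      0.0002] F [0.7715 0.1465 0.1234] t 9.0167
```

```bash
python3 -m jog '1 .008 0 0 0 0 0;1 .008 0 0 0 0 0;1 .008 0 0 0 0 0;1 0 -.03 -.02 0 0 0;1 0 -.03 -.02 0 0 0;1 0 -.03 -.02 0 0 0;1 0 -.02 -.01 0 0 0;1 0 0 0 0 0 0;1 0 0 0 0 0 0'
cat >> h.py <<'E'
def check(f,x0,name):
    b=np.load("b.npz");c,a=b["c"],float(b["a"]);e=np.array([np.cos(a),np.sin(a)])
    A=rect(f,.036,c+e*x0,a,.16,.12,5000);U=rect(f,.052,c+e*.02,a,.06,.12,5000)
    cv2.imwrite(name,cv2.hconcat([A[:,:650],U[:,150:]])[:,:,::-1])
    return A.max(2),U.max(2)
def ext(col):  # extents of dark run(s) in a column profile
    d=np.where(col<85)[0];return (d.min(),d.max()) if len(d) else None
E
python3 - <<'E'
from h import *
where()
w=grab("wrist");A,U=check(w,-.145,"pics/r5.png")
for n in("A","U"):
    I={"A":A,"U":U}[n]
    for u in ([120,140,160,180,200,600,620,640,660] if n=="A" else [120,150,180,200]):
        p=I[:,u];d=(p<75).astype(int);r=np.where(np.diff(d))[0];print(n,u,r.tolist())
E
```

```text
t: 9.77
position: [0.4376, -0.0779, 0.1425]
tcp_rot: [-0.042, 0.037, 0.707, -0.705]
wrist_force: [-0.5, 0.4, -0.9]
grip_width: 0.0849
board xy mm -68.80517058402361 79.28672870248059 z 142.4564309781047 zaxis-board deg -179.99855996867277 Rz [ 0.0068 -1.     -0.0016] F [-0.4929  0.4271 -0.9163] t 9.7667
A 120 [128, 195, 317, 319, 406, 473]
A 140 [128, 196, 318, 319, 404, 473]
A 160 [128, 194, 317, 320, 407, 473]
A 180 [129, 199, 221, 232, 318, 319, 403, 473]
A 200 [132, 200, 215, 232, 279, 281, 318, 319, 367, 369, 403, 470]
A 600 [127, 183, 217, 381, 417, 472]
A 620 [126, 183, 216, 381, 416, 471]
A 640 [126, 185, 216, 382, 415, 472]
A 660 [129, 183, 225, 375, 417, 470]
U 120 [39, 41, 43, 107, 141, 463, 492, 566]
U 150 [39, 41, 107, 132, 470, 492, 551, 553, 555, 557, 563, 564]
U 180 [52, 53, 107, 119, 480, 492, 545, 547]
U 200 [107, 112, 487, 492, 546, 547]
```

View pics/r5.png

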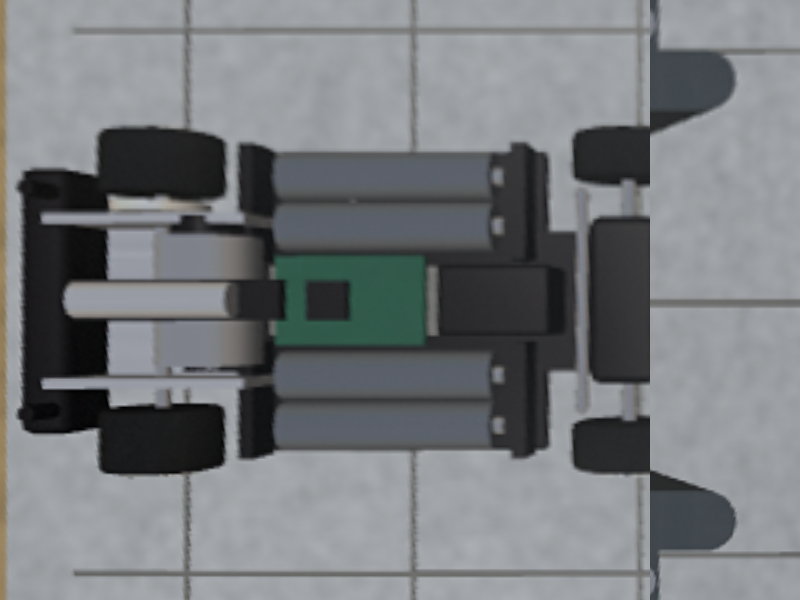

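Centred: car centre is within 0.2 mm of the gap centre at both axles (rear v=300.5, front v=299.1, gap about 300), heading within 0.2°. Now I turn the hand 90°, narrow the fingers, and go behind the tail for a two-finger push.

```bash
python3 -m jog '.3 0 0 0 0 -7 0;.3 0 0 0 0 -7 0;.3 0 0 0 0 -7 0;.3 0 0 0 0 -7 0;.3 0 0 0 0 -7 0;.3 0 0 0 0 -7 0;.3 0 0 0 0 -7 0;.3 0 0 0 0 -7 0;.3 0 0 0 0 -7 0;.3 0 0 0 0 -7 0;.3 0 0 0 0 -7 0;.3 0 0 0 0 -7 0;.3 0 0 0 0 -3 0;.3 0 0 0 0 0 0;.3 0 0 0 0 0 0'; python3 -c "
from h import *
where()"
```

```text
t: 11.07
position: [0.4228, -0.0846, 0.1244]
tcp_rot: [0.46, -0.474, 0.541, -0.52]
wrist_force: [-0.2, 0.7, 0.4]
grip_width: 0.0259
board xy mm -77.11568839278138 93.25226564550321 z 124.41198386132757 zaxis-board deg -90.88348110416675 Rz [-0.0047 -0.9994 -0.0343] F [-0.1963  0.6688  0.4009] t 11.0667
```

```bash
python3 -m jog '.3 0 -.015 0 2 -.9 -.3;.3 .015 -.005 .015 0 0 0;.3 .02 0 .015 0 0 0;.3 .02 0 .015 0 0 0;.3 .02 0 .015 0 0 0;.3 .02 0 .015 0 0 0;.3 .02 0 .012 0 0 0;.3 .02 0 0 0 0 0;.3 .015 0 0 0 0 0;.3 .008 0 0 0 0 0;.3 0 0 0 0 0 0;.3 0 0 0 0 0 0'; python3 -c "
from h import *
where()"
```

```text
t: 12.07
position: [0.4861, -0.2617, 0.1364]
tcp_rot: [0.461, -0.465, 0.538, -0.532]
wrist_force: [-0.4, 0.2, 0.3]
grip_width: 0.0257
board xy mm -246.0024616335065 10.612263880392371 z 136.3917304618715 zaxis-board deg -91.84379026966694 Rz [-0.002  -1.     -0.0098] F [-0.3549  0.2178  0.3112] t 12.0667
```

```bash
python3 -m jog '.3 .003 0 .005 .5 -1.8 0;.3 .002 .01 .004 0 0 0;.3 0 .015 0 0 0 0;.3 0 .015 0 0 0 0;.3 0 .012 0 0 0 0;.3 0 .005 0 0 0 0;.3 0 0 0 0 0 0;.3 0 0 0 0 0 0'; python3 -c "
from h import *
where()"
```

```text
t: 12.73
position: [0.4939, -0.2615, 0.0737]
tcp_rot: [0.47, -0.47, 0.531, -0.526]
wrist_force: [0.2, 0.1, -0.2]
grip_width: 0.0257
board xy mm -244.93145107462638 2.939785114676162 z 73.74540420293293 zaxis-board deg -90.29898017612143 Rz [-0.0041 -1.     -0.0045] F [ 0.1843  0.0923 -0.1637] t 12.7333
```

```bash
python3 -m jog '.3 .003 .004 .0015 .2 -.3 0;.3 .001 .008 .001 0 0 0;.3 0 .008 0 0 0 0;.3 0 .006 0 0 0 0;.3 0 .003 0 0 0 0;.3 0 0 0 0 0 0;.3 0 0 0 0 0 0'
python3 - <<'E'
from h import *
where()
f=grab("side");w=grab("wrist");o=cv2.resize(f["pixels"][150:300,300:500],None,fx=2.6,fy=2.6,interpolation=cv2.INTER_CUBIC)
v=cv2.resize(w["pixels"],(520,390));o=cv2.resize(o,(280,210));o=cv2.copyMakeBorder(o,0,180,0,0,0);cv2.imwrite("pics/c6.png",cv2.hconcat([v,o])[:,:,::-1])
E
```

```text
t: 13.32
position: [0.497, -0.2661, 0.043]
tcp_rot: [0.472, -0.47, 0.528, -0.527]
wrist_force: [-0.1, 0.3, -0.1]
grip_width: 0.0258
board xy mm -249.18255646933517 -0.7346787189900053 z 43.01140816222912 zaxis-board deg -90.00620972250601 Rz [-0.0032 -1.      0.0013] F [-0.1458  0.3295 -0.064 ] t 13.3167
```

View pics/c6.png

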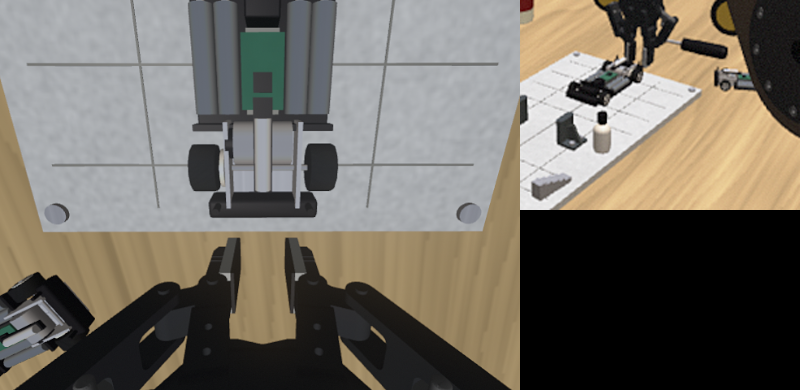

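The fingers are square and centred behind the tail bumper (tail u≈263, fingers' middle u≈264), with free air between them. The small decoy car at lower left is clear. Starting the push.

```bash
python3 -m jog '.3 -.004 0 0 0 0 0;.3 -.004 0 0 0 0 0;.3 -.004 0 0 0 0 0;.3 -.004 0 0 0 0 0;.3 -.004 0 0 0 0 0;.3 -.004 0 0 0 0 0;.3 -.004 0 0 0 0 0;.3 -.004 0 0 0 0 0;.3 -.004 0 0 0 0 0;.3 -.004 0 0 0 0 0;.3 -.004 0 0 0 0 0;.3 -.004 0 0 0 0 0;.3 -.003 0 0 0 0 0;.3 -.002 0 0 0 0 0;.3 0 0 0 0 0 0'
python3 - <<'E'
from h import *
where()
w=grab("wrist");b=np.load("b.npz");c,a=b["c"],float(b["a"]);e=np.array([np.cos(a),np.sin(a)])
A=rect(w,.028,c-e*.08,a,.22,.12,3600);cv2.imwrite("pics/r7.png",A[:,:,::-1]);
E
```

```text
t: 14.67
position: [0.5043, -0.2074, 0.0447]
tcp_rot: [-0.473, 0.47, -0.527, 0.527]
wrist_force: [-0.1, -0.2, 0.1]
grip_width: 0.0257
board xy mm -190.0433490237364 -1.3946408527160128 z 44.675040314494204 zaxis-board deg -89.96143114107113 Rz [-0.0022 -1.      0.0033] F [-0.0657 -0.1734  0.0663] t 14.6667
```

View pics/r7.png

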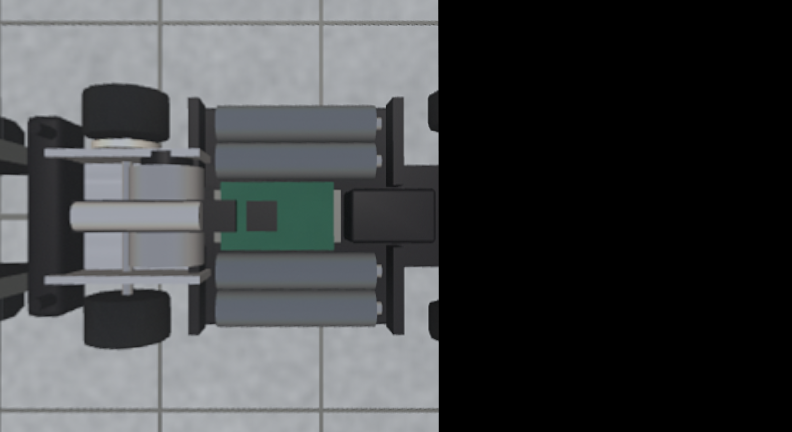

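Contact made; car rolls straight (rear tyres v=84/348, centre 216 → y≈0), tail at board x≈-182. I'll push on to just before the gauge, then check clearances from above.

```bash
python3 -m jog '.3 -.004 .001 0 0 0 0;.3 -.004 .001 0 0 0 0;.3 -.004 0 0 0 0 0;.3 -.004 0 0 0 0 0;.3 -.004 0 0 0 0 0;.3 -.004 0 0 0 0 0;.3 -.003 0 0 0 0 0;.3 -.002 0 0 0 0 0;.3 0 0 0 0 0 0;.3 .005 0 0 0 0 0;.3 .005 0 0 0 0 0;.3 .005 -.01 0 0 0 0;.3 0 -.02 0 0 0 0;.3 -.01 -.03 0 0 0 0;.3 -.02 -.03 0 0 0 0;.3 -.02 -.02 0 0 0 0;.3 -.02 0 0 0 0 0;.3 -.015 0 0 0 0 0;.3 0 0 0 0 0 0;.3 0 0 0 0 0 0'
python3 - <<'E'
from h import *
where()
w=grab("wrist");b=np.load("b.npz");c,a=b["c"],float(b["a"]);e=np.array([np.cos(a),np.sin(a)])
A=rect(w,.028,c-e*.07,a,.16,.12,5000);U=rect(w,.052,c+e*.02,a,.06,.12,5000)
cv2.imwrite("pics/r8.png",cv2.resize(cv2.hconcat([A,U]),(792,432))[:,:,::-1]);A=A.max(2);U=U.max(2)
for u in range(20,800,30):
    r=np.where(np.diff((A[:,u]<75).astype(int)))[0];print("A",u,r.tolist() if len(r)<14 else (r[:4],r[-4:]))
for u in(110,140,160): print("U",u,np.where(np.diff((U[:,u]<75).astype(int)))[0].tolist())
E
```

```text
t: 16.38
position: [0.5155, -0.1109, 0.1639]
tcp_rot: [-0.472, 0.468, -0.527, 0.53]
wrist_force: [-0.6, 0.3, -0.1]
grip_width: 0.0258
board xy mm -92.88311208963523 -1.7505066624770806 z 163.8664547937995 zaxis-board deg -90.31386423911717 Rz [-0.0024 -1.      0.0069] F [-0.6191  0.2533 -0.1233] t 16.3833
A 20 [129, 206, 221, 377, 393, 488]
A 50 [167, 207, 222, 286, 312, 377, 393, 432]
A 80 [125, 187, 411, 474]
A 110 [121, 192, 409, 478]
A 140 [122, 189, 410, 477]
A 170 [125, 192, 214, 228, 407, 474]
A 200 [221, 230]
A 230 [138, 209, 220, 233, 277, 320, 365, 378, 388, 461]
A 260 [191, 198, 244, 254, 278, 320, 344, 354, 398, 407]
A 290 [192, 195, 245, 253, 344, 353, 399, 405, 450, 451]
A 320 [192, 196, 244, 253, 279, 320, 344, 352, 399, 404]
A 350 [192, 197, 244, 253, 345, 352, 399, 403]
A 380 [192, 197, 244, 252, 345, 352]
A 410 [192, 196, 244, 254, 343, 352, 400, 404]
A 440 [192, 197, 244, 352, 399, 404]
A 470 [192, 197, 244, 352, 399, 404]
A 500 [146, 453]
A 530 [148, 450]
A 560 [230, 368]
A 590 [122, 177, 216, 382, 422, 476]
A 620 [120, 173, 214, 384, 425, 477]
A 650 [121, 178, 220, 379, 421, 475]
A 680 [161, 372, 390, 410, 424, 440]
A 710 [151, 447]
A 740 []
A 770 [57, 111, 489, 543]
U 110 [107, 137, 464, 491]
U 140 [12, 107, 136, 465, 491, 588]
U 160 [27, 32, 108, 136, 464, 491, 571, 572]
```

View pics/r8.png

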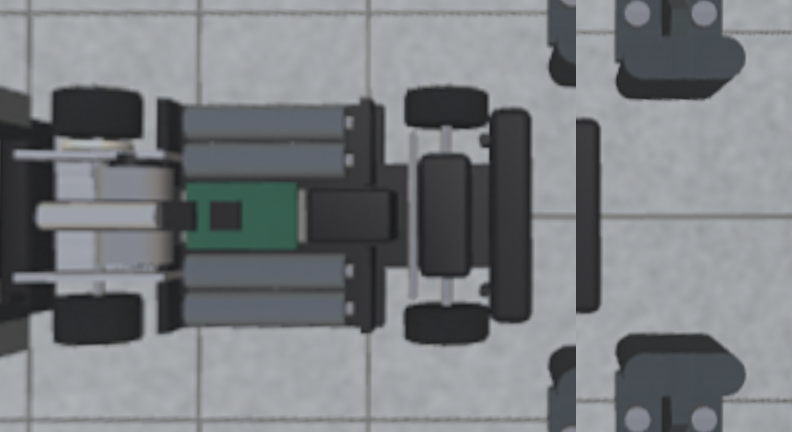

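Front-axle centre is v=298.5, rear 299.5, gap 299.3, so the clearance is about 2 mm each side and the yaw about 0.1°. Nose is at the entrance, clear. Going back behind the tail.

```bash
python3 -m jog '.3 .015 0 -.001 0 -.3 0;.3 .02 0 -.0005 0 0 0;.3 .02 0 0 0 0 0;.3 .015 0 0 0 0 0;.3 .007 0 0 0 0 0;.3 0 0 0 0 0 0;.3 0 .02 0 0 0 0;.3 0 .02 0 0 0 0;.3 0 .02 0 0 0 0;.3 0 .01 0 0 0 0;.3 0 0 0 0 0 0;.3 0 0 0 0 0 0'; python3 -c "
from h import *
where()"
```

```text
t: 17.43
position: [0.5029, -0.1963, 0.0907]
tcp_rot: [-0.471, 0.468, -0.528, 0.529]
wrist_force: [-0.6, 1.1, 0.1]
grip_width: 0.0255
board xy mm -179.22432753956173 1.2647982343461253 z 90.65744917516841 zaxis-board deg -90.41142428558693 Rz [-0.0029 -1.      0.0042] F [-0.5508  1.0942  0.1347] t 17.4333
```

```bash
python3 -m jog '.3 0 .008 .0008 0 -.4 0;.3 0 .012 0 0 0 0;.3 0 .012 0 0 0 0;.3 0 .008 0 0 0 0;.3 0 .004 0 0 0 0;.3 0 .001 0 0 0 0;.3 0 0 0 0 0 0'; python3 -c "
from h import *
where()"
```

```text
t: 18.02
position: [0.5061, -0.1965, 0.0445]
tcp_rot: [-0.474, 0.469, -0.525, 0.529]
wrist_force: [-0.1, 0.2, 0.2]
grip_width: 0.0257
board xy mm -179.00981706243977 -1.960315553291164 z 44.48980768250665 zaxis-board deg -89.90693620822282 Rz [-0.0015 -1.      0.0085] F [-0.0768  0.1726  0.1532] t 18.0167
```

```bash
python3 -m jog '.3 -.003 .001 -.001 -.3 0 0;.3 -.004 0 -.0005 0 0 0;.3 -.004 0 0 0 0 0;.3 -.004 0 0 0 0 0;.3 -.004 0 0 0 0 0;.3 -.004 0 0 0 0 0;.3 -.004 0 0 0 0 0;.3 -.004 0 0 0 0 0;.3 -.004 0 0 0 0 0;.3 -.004 0 0 0 0 0;.3 -.004 0 0 0 0 0;.3 -.004 0 0 0 0 0;.3 -.004 0 0 0 0 0;.3 0 0 0 0 0 0'
cat >> h.py <<'E'
def tail(x0):
    where();w=grab("wrist");b=np.load("b.npz");c,a=b["c"],float(b["a"]);e=np.array([np.cos(a),np.sin(a)])
    A=rect(w,.028,c+e*x0,a,.14,.12,5000);cv2.imwrite("pics/last.png",A[:,:,::-1]);A=A.max(2)
    for u in range(30,700,30):
        r=np.where(np.diff((A[:,u]<75).astype(int)))[0];r=r if len(r) else [0,0];print(u,r[0],r[-1],(r[0]+r[-1])/2,end=' | ')
E
python3 -c "
from h import *
tail(-.05)"
```

```text
t: 19.18
position: [0.5116, -0.14, 0.0453]
tcp_rot: [-0.473, 0.47, -0.525, 0.528]
wrist_force: [-0.1, -0.7, 0.2]
grip_width: 0.0255
board xy mm -122.25417568299922 -1.1273423249767667 z 45.28221833755377 zaxis-board deg -89.8765604463089 Rz [-0.0007 -1.      0.0052] F [-0.0918 -0.6578  0.2499] t 19.1833
30 164 434 299.0 | 60 161 437 299.0 | 90 170 428 299.0 | 120 118 480 299.0 | 150 115 482 298.5 | 180 118 480 299.0 | 210 125 473 299.0 | 240 217 320 268.5 | 270 142 456 299.0 | 300 192 404 298.0 | 330 191 403 297.0 | 360 191 403 297.0 | 390 191 403 297.0 | 420 191 403 297.0 | 450 191 403 297.0 | 480 191 403 297.0 | 510 188 408 298.0 | 540 135 463 299.0 | 570 229 368 298.5 | 600 0 0 0.0 | 630 0 0 0.0 | 660 0 0 0.0 | 690 0 0 0.0 |
```

Running straight (centre v=299 throughout), push force under 1 N. Front wheels are in the gauge; continuing.

```bash
python3 -m jog '.3 -.004 .001 0 0 0 0;.3 -.004 0 0 0 0 0;.3 -.004 0 0 0 0 0;.3 -.004 0 0 0 0 0;.3 -.004 0 0 0 0 0;.3 -.004 0 0 0 0 0;.3 -.004 0 0 0 0 0;.3 -.004 0 0 0 0 0;.3 -.004 0 0 0 0 0;.3 -.004 0 0 0 0 0;.3 -.004 0 0 0 0 0;.3 -.004 0 0 0 0 0;.3 -.004 0 0 0 0 0;.3 0 0 0 0 0 0'; python3 -c "
from h import *
tail(.01)"
```

```text
t: 20.4
position: [0.518, -0.0832, 0.0442]
tcp_rot: [-0.473, 0.47, -0.525, 0.528]
wrist_force: [0.7, 0.3, 0.3]
grip_width: 0.0258
board xy mm -65.14017884462187 -1.2080280803096146 z 44.23857596621136 zaxis-board deg -89.89733580541683 Rz [-0.0006 -1.      0.0056] F [0.7415 0.3025 0.3421] t 20.4
30 161 437 299.0 | 60 163 434 298.5 | 90 174 423 298.5 | 120 116 481 298.5 | 150 116 480 298.0 | 180 121 476 298.5 | 210 215 225 220.0 | 240 136 462 299.0 | 270 150 447 298.5 | 300 193 402 297.5 | 330 66 532 299.0 | 360 67 532 299.5 | 390 67 532 299.5 | 420 67 532 299.5 | 450 67 532 299.5 | 480 65 533 299.0 | 510 148 447 297.5 | 540 229 367 298.0 | 570 133 367 250.0 | 600 0 0 0.0 | 630 0 0 0.0 | 660 0 0 0.0 | 690 0 0 0.0 |
```

```bash
python3 -m jog '.3 -.004 0 0 0 0 0;.3 -.004 0 0 0 0 0;.3 -.004 0 0 0 0 0;.3 -.004 0 0 0 0 0;.3 -.004 0 0 0 0 0;.3 -.004 0 0 0 0 0;.3 -.004 0 0 0 0 0;.3 -.004 0 0 0 0 0;.3 -.004 0 0 0 0 0;.3 -.004 0 0 0 0 0;.3 -.004 0 0 0 0 0;.3 -.004 0 0 0 0 0;.3 -.004 0 0 0 0 0;.3 0 0 0 0 0 0'; python3 -c "
from h import *
tail(.07)"
```

```text
t: 21.62
position: [0.5244, -0.0263, 0.0443]
tcp_rot: [-0.473, 0.47, -0.525, 0.528]
wrist_force: [0.1, 0.1, -0.5]
grip_width: 0.0257
board xy mm -7.855799616732578 -1.1699255209955879 z 44.263404672670355 zaxis-board deg -89.90589744880621 Rz [-0.0005 -1.      0.0058] F [ 0.1462  0.0638 -0.4826] t 21.6167
30 67 532 299.5 | 60 67 532 299.5 | 90 67 532 299.5 | 120 64 534 299.0 | 150 24 574 299.0 | 180 8 536 272.0 | 210 216 226 221.0 | 240 139 457 298.0 | 270 192 401 296.5 | 300 192 401 296.5 | 330 192 401 296.5 | 360 192 400 296.0 | 390 192 401 296.5 | 420 192 401 296.5 | 450 192 401 296.5 | 480 192 401 296.5 | 510 134 461 297.5 | 540 228 593 410.5 | 570 0 0 0.0 | 600 0 0 0.0 | 630 0 0 0.0 | 660 0 0 0.0 | 690 0 0 0.0 |
```

```bash
python3 -m jog '.3 -.004 0 0 0 0 0;.3 -.004 0 0 0 0 0;.3 -.004 0 0 0 0 0;.3 -.004 0 0 0 0 0;.3 -.004 0 0 0 0 0;.3 -.004 0 0 0 0 0;.3 -.004 0 0 0 0 0;.3 -.004 0 0 0 0 0;.3 -.004 0 0 0 0 0;.3 -.004 0 0 0 0 0;.3 -.004 0 0 0 0 0;.3 -.004 0 0 0 0 0;.3 -.003 0 0 0 0 0;.3 -.002 0 0 0 0 0;.3 0 0 0 0 0 0'; python3 -c "
from h import *
tail(.11)"
```

```text
t: 22.92
position: [0.5308, 0.0318, 0.0443]
tcp_rot: [-0.473, 0.47, -0.525, 0.528]
wrist_force: [-0.3, -0.1, 0.1]
grip_width: 0.0257
board xy mm 50.620925587125825 -1.0536921675328303 z 44.27745833784389 zaxis-board deg -89.90612530766529 Rz [-0.0004 -1.      0.0058] F [-0.3257 -0.1187  0.0571] t 22.9167
30 73 524 298.5 | 60 163 440 301.5 | 90 203 400 301.5 | 120 159 436 297.5 | 150 167 428 297.5 | 180 118 477 297.5 | 210 114 481 297.5 | 240 116 479 297.5 | 270 123 472 297.5 | 300 216 225 220.5 | 330 136 459 297.5 | 360 192 400 296.0 | 390 192 583 387.5 | 420 192 574 383.0 | 450 192 569 380.5 | 480 192 574 383.0 | 510 192 586 389.0 | 540 191 400 295.5 | 570 191 400 295.5 | 600 134 460 297.0 | 630 227 366 296.5 | 660 33 469 251.0 | 690 0 0 0.0 |
```

Tail is at about x=+62, past the uprights (+37). Backing off gently and lifting clear.

```bash
python3 -m jog '.3 .004 0 0 0 0 0;.3 .005 0 0 0 0 0;.3 .003 0 0 0 0 0;.3 0 -.01 0 0 0 0;.3 0 -.025 0 0 0 0;.3 0 -.03 0 0 0 0;.3 0 -.03 0 0 0 0;.3 0 -.03 0 0 0 0;.3 0 -.03 0 0 0 0;.3 0 -.02 0 0 0 0;.3 0 0 0 0 0 0;.3 0 0 0 0 0 0;.3 0 0 0 0 0 0'
python3 - <<'E'
from h import *
where();w=grab("wrist")["pixels"];s=grab("side")["pixels"][150:350,180:460];w=cv2.resize(w,(480,360));s=cv2.copyMakeBorder(cv2.resize(s,(320,229)),0,131,0,0,0)
cv2.imwrite("pics/fin.png",cv2.hconcat([w,s])[:,:,::-1])
E
```

```text
t: 24.05
position: [0.5262, 0.0151, 0.2329]
tcp_rot: [-0.472, 0.469, -0.527, 0.529]
wrist_force: [-0.2, -0.6, -0.2]
grip_width: 0.0256
board xy mm 33.503413938587855 1.6636629245636232 z 232.94331464013453 zaxis-board deg -90.1893972689805 Rz [-0.0005 -1.      0.0056] F [-0.1965 -0.6026 -0.2378] t 24.05
```

View pics/fin.png

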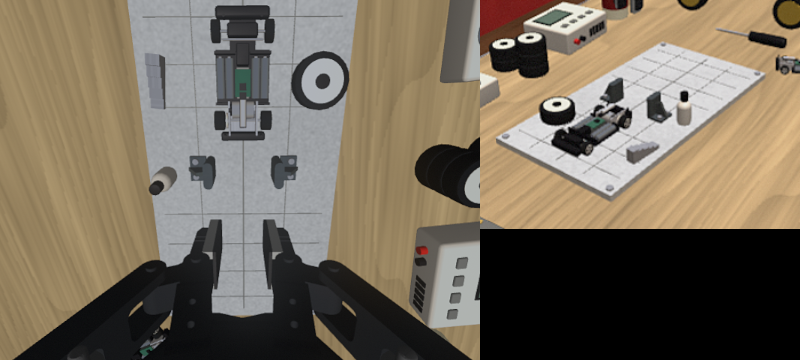

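The final picture shows the whole car beyond the uprights: its tail is at (243,135) and the uprights at (203,170) and (285,170). It stands on its wheels, straight. Spare wheel, step gauge and bottle look undisturbed, and the hand is clear. Handing in.

```bash
python3 -c "
from bench import *
print(finish_job())"
```

```text
the job is handed in; nothing more can be done
None
```

The car is through the gauge: it stands on its wheels on the board with its tail about 25 mm past the uprights, and the job is handed in at about 24 s.

- **Lining up:** I nudged the car straight and onto the centre line with the two open fingertips against its left tyres. I then rolled it through with the fingertips on the rear bumper.
- **Gap check:** Just before entry the car was within about 0.2 mm of the gap centre and about 0.1° of straight. The force readings taken between moves stayed near the sensor noise of about 1 N, and no contact with the uprights showed.
- **Last views:** The final wrist and side pictures show the hand clear and the car at rest. The step gauge, spare wheel and bottle look unmoved by eye. I did not compare bystander positions by measurement, and the battery was not in that last picture.
- **Disagreement:** The tyre outlines first measured about 4% too narrow when I assumed tyre-top height. Taking the outline about 8 mm lower brought the width back to about 71–73 mm against the listed 71.5 mm. The centring estimate does not depend on this.

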